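# Set out the bedside water tray

## Robot

A 6-joint arm with a two-finger parallel gripper is mounted at the origin on the work surface. World frame = base frame: x ahead of the robot, y to its left, z up, the work surface at z = 0. Lengths are in m, angles in degrees, forces in N, time in s.
With the tool pointing down it reaches from about 0.3 to 0.75 m from the base axis. Payload 8.5 kg.
Tool frame: the origin (TCP) lies on the centre line of the jaws, within the pads' length; the fingertips stand 25 mm ahead of it and the grasp point (between the pads) lies 6 mm ahead of it; z points along the fingers, y is the line along which they close (so a half turn about z gives the same grasp; the last joint's range is limited). The gripper opens to 85 mm and grips with 20 to 120 N. Pads are 22 mm wide; open, the fingers measure 114 mm over their backs; the gripper's body (76 mm by 85 mm) begins 54 mm behind the grasp point. The pads swing forward as they close: fully open they stand 13 mm farther back than shut.
Start: joints at [63.982, 21.807, 74.336, -0, 83.858, -12.336], TCP at [0.13, 0.534, 0.256] pointing down, gripper open.
Joint ranges: [-178.18, 178.18], [-50.72, 133.34], [12.68, 142.11], [-81.47, 261.47], [9.98, 163.14], [-165.26, 165.26]. Speed limits (degrees/s): [136.94, 136.94, 180, 180, 180, 180].

## Interface

Orientations are given as a 3x3 rotation matrix whose columns are the frame's x, y, z axes.
In Python, from rig import telemetry, optics, env gives the robot as it stands.
- The arm moves only by the tool send_rows, never from a script. Its argument "deltas" is a list that holds one entry, the list of rows, each a list of 7 numbers: the shift along the tool's x, y, z in m, then the turn, a rotation vector about the tool's x, y, z in rad, then the opening, from -1 (shut) to 1 (fully open), so that 0 is half open. In form: [[[x, y, z, ax, ay, az, grip], ...]]. A call has 1 to 12 rows; each row shifts and turns the commanded pose from where the row before left it, along the tool's axes as they then stand; what a row does not reach is not made up. A row lasts 1/8 s, in which the tool goes at most 62.5 mm and 10.7 degrees, less where a joint would pass 70% of its speed; a pose out of reach is approached as far as the arm can. A call is refused whole if a number of a shift passes 0.0625 or a number of a turn 0.188, either way. A call with a gripper value outside its range is refused whole. The fingers move at their own pace and stop on an object; "squeeze" is the grip in N (left out, the last holds). Time passes only in rows, so rows that do not move let the fingers close. It gives the time, the measured TCP pose, the force, the opening and the grip force at its end, in the units of the state.
- telemetry.observe(): the state, without advancing time (a new reading comes with each control period).
- optics.get_image(name): name is "scene" or "side" or "wrist"; returns a dict with "image" (480x640x3 uint8, red, green, blue), "range_z" (480x640 float32, m along the optical axis (not along the pixel's ray), 0 where there is no reading), "K" (3x3 intrinsics, pixels), "rvec" (rotation vector, rad) and "tvec" (3), from world to camera coordinates, as OpenCV has them; the wrist camera has in their place "hand_eye" (4x4, takes a point from camera to tool coordinates, whose origin is the TCP and whose axes are the flange's). Camera axes: x right, y down, z forward; pixel columns grow to the right and rows downward; lengths in m; the calibration is good to about 2 mm. The wrist camera is an equidistant fisheye: a pixel r from the principal point sees the ray r / f radians off the axis. A picture is of the moment at which its call begins: read the wrist's pose just before it.
- env.close_job(): hands the job in; it is judged then, once.
The state is a dict: "time_s": time; "q": joint angles; "qvel": joint speeds; "joint_efforts": joint torques, N m; "position": TCP position; "tool_rot": TCP orientation; "ft_force": force on the tool from outside, world axes, zero at the start; "wrist_torque": the same for the moment, N m; "grip_width": finger opening in m; "gripper_force": force on a finger pad.
Only numpy, scipy, OpenCV 4.12 (cv2) and the standard library are available. Lean on these libraries where they do the work, as an engineer would, in place of code of your own. Each camera call takes 0.05 s, during which the arm holds its last target. There are 200 camera calls.

## Task

Set out the water set on the grey bedside tray: stand the amber, green and blue tumblers upright, each in the middle of the coaster of its own colour, and last of all the white carafe in the middle of the white coaster. Set the glassware down, do not drop it, and leave the two look-alike candle glasses where they are.

Things in the scene. Friction and masses are not known exactly. Their poses are not given: they have to be found in the camera images.
- tumbler_amber: Drinking tumbler of frosted amber glass, open and hollow (walls 4 mm), standing upright, 90 mm tall. Foot 48 mm across up to 26 mm high, then stepped out to 58 mm across (60 mm over its fine ribs) from 30 mm up to the rim. About 0.2 kg. Origin: centre of its underside; z up; round, so its yaw means nothing.
- tumbler_green: Drinking tumbler of frosted green glass, open and hollow (walls 4 mm), standing upright, 90 mm tall. Foot 48 mm across up to 26 mm high, then stepped out to 58 mm across (60 mm over its fine ribs) from 30 mm up to the rim. About 0.2 kg. Origin: centre of its underside; z up; round, so its yaw means nothing.
- tumbler_blue: Drinking tumbler of frosted blue glass, open and hollow (walls 4 mm), standing upright, 90 mm tall. Foot 48 mm across up to 26 mm high, then stepped out to 58 mm across (60 mm over its fine ribs) from 30 mm up to the rim. About 0.2 kg. Origin: centre of its underside; z up; round, so its yaw means nothing.
- carafe: Tall white water carafe, upright, 192 mm tall, about 0.5 kg. Body 72 mm across up to 105 mm high, shoulder tapering in to the neck, which is 32 mm across from 128 to 180 mm high; a cork 27 mm across fills the top 12 mm. Take it by the neck. Origin: centre of its underside; z up; round.
- coaster_amber: Flat round amber coaster, 66 mm across, 5 mm thick, fixed on the floor of the grey tray. Origin: centre of its underside, so its top is 5 mm above it. The fixed square tray is 240 mm wide, its floor 6 mm and its rim 18 mm above the table.
- coaster_green: Flat round green coaster, 66 mm across, 5 mm thick, fixed on the floor of the grey tray. Origin: centre of its underside, so its top is 5 mm above it. The fixed square tray is 240 mm wide, its floor 6 mm and its rim 18 mm above the table.
- coaster_blue: Flat round blue coaster, 66 mm across, 5 mm thick, fixed on the floor of the grey tray. Origin: centre of its underside, so its top is 5 mm above it. The fixed square tray is 240 mm wide, its floor 6 mm and its rim 18 mm above the table.
- coaster_white: Flat round white coaster, 92 mm across, 5 mm thick, fixed in the same tray: the carafe's place. Origin: centre of its underside. The four coasters stand at the corners of a square with sides of 100 mm; which corner is whose, and the tray's place and yaw, change.
- candle_amber: Look-alike, to be left alone: a candle in a straight amber glass, 58 mm across and 80 mm tall, filled to the brim with cream wax, a black wick standing 11 mm out of the top. 0.3 kg, loose. Origin: centre of its underside; round. Tumblers, carafe and candles stand upright on the table in any order, in two rows of three, centres at least 95 mm apart.
- candle_green: Look-alike, to be left alone: a candle in a straight green glass, 58 mm across and 80 mm tall, filled to the brim with cream wax, a black wick standing 11 mm out of the top. 0.3 kg, loose. Origin: centre of its underside; round. Tumblers, carafe and candles stand upright on the table in any order, in two rows of three, centres at least 95 mm apart.
Things that resemble listed ones, but are neither listed nor needed, are in the scene too. What is shaped like the tumbler_amber but yellow is not meant. Several things have the shape of the carafe; the one meant has the colours described above.

How it is judged:
By the outcome, as a careful person would: the job done as asked, in the order asked, and still so for the second after the job is handed in, with the robot touching nothing.
It also fails if it takes over 136 s, if anything falls off the work surface, if the arm or the gripper's body presses on something with over 40 N, if the wrist force passes 120 N, or if a joint passes its speed limit or range.

## Working session

There is one attempt and no reset: what is moved stays moved. The work goes in short steps, Python scripts to look and compute and a tool call to move; the robot and the scene stay as the last step left them, time stands still between calls to the robot, and variables do not carry over. Pictures are saved under pics/ and viewed, at most 14 in all, crops included, and the job is handed in when it is done.

Besides the shell and the picture viewer there is one more tool, called after "Emit:" by a JSON object that holds its "method" and its "body", one argument or row to a line. send_rows: Moves the arm, as the interface text tells. Its arguments: {"type":"object","properties":{"deltas":{"type":"array"},"squeeze":{"type":"number"}},"required":["deltas"]}

```bash
mkdir -p pics; cat > h.py <<'E'
import numpy as np,cv2
from rig import telemetry,optics,env
def cap(name,fn=None):
    s=telemetry.observe(); d=optics.get_image(name); d['s']=s
    if fn: cv2.imwrite('pics/'+fn,d['image'][:,:,::-1])
    return d
def cloud(d):
    K=d['K'];R,_=cv2.Rodrigues(np.array(d['rvec'],float));z=d['range_z'];v,u=np.mgrid[:480,:640]
    P=np.stack([(u-K[0,2])/K[0,0]*z,(v-K[1,2])/K[1,1]*z,z],-1)
    W=(P-np.ravel(d['tvec']))@R
    W[z<=0]=np.nan
    return W
E
python3 - <<'E'
from h import *
for n in('scene','side'):
    d=cap(n,n+'0.png');np.savez('/tmp/'+n+'.npz',W=cloud(d),im=d['image'],K=d['K'],rvec=d['rvec'],tvec=d['tvec'])
s=telemetry.observe();print(s)
E
```

```text
{'time_s': 0.1, 'q': array([ 6.39815176e+01,  2.18386292e+01,  7.43795302e+01,  7.70806171e-04,
        8.38592079e+01, -1.23359333e+01]), 'qvel': array([-0.05962318, -0.19670585, -0.03525296, -0.0389072 ,  0.05699757,
       -0.07184612]), 'joint_efforts': array([ 3.54437878e-03, -4.49214900e+01, -2.31658798e+01, -1.57275049e-04,
        3.60832179e-03, -1.83596319e-05]), 'position': array([0.12999443, 0.53417767, 0.25576463]), 'tool_rot': array([[-9.71620776e-01,  2.36543235e-01, -6.04350305e-04],
       [ 2.36543815e-01,  9.71620073e-01, -1.20759536e-03],
       [ 3.01550375e-04, -1.31628006e-03, -9.99999088e-01]]), 'ft_force': array([-0.24055921,  0.54262647,  0.11294231]), 'wrist_torque': array([0.02221279, 0.02826787, 0.01712878]), 'gripper_force': 0.0, 'grip_width': 0.08550084924266659}
```

View pics/scene0.png

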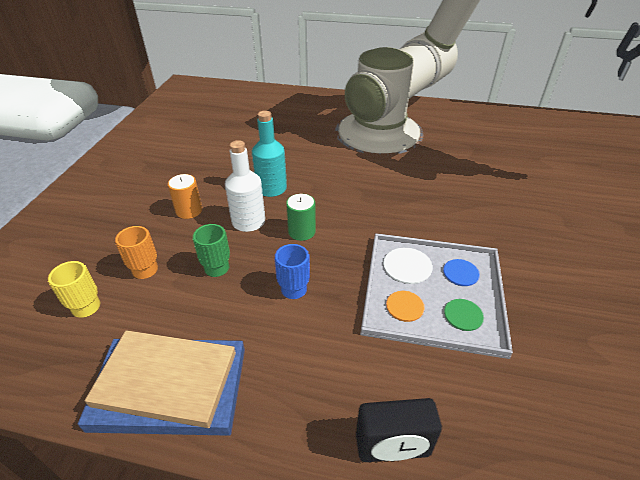

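View pics/side0.png

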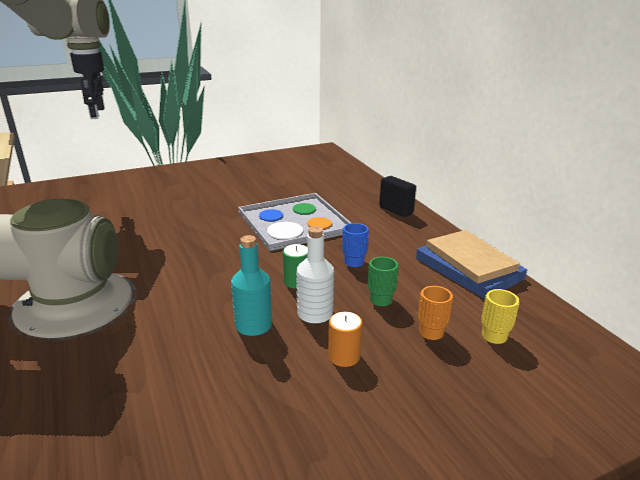

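Scene view:
- **Amber things:** (138,252) is an open orange tumbler, (75,289) is yellow so not meant, and (185,196) has wax and a wick, so it is the candle. I take (138,252).
- **Green things:** (212,250) is an open, stepped tumbler. (301,216) has wax, so it is the candle.
- **Carafes:** (245,190) is white and meant; (268,160) is teal and not.
- **Blue tumbler:** (293,270).
- **Coasters:** white (408,265), blue (461,272), amber (405,306), green (464,315).

```bash
cat > seg.py <<'E'
from h import *
from scipy.optimize import least_squares
def circ(p,r):
    c0=p.mean(0)
    return least_squares(lambda c:np.hypot(*(p-c).T)-r,c0,loss='soft_l1',f_scale=.002).x
if __name__=='__main__':
    D={n:np.load('/tmp/%s.npz'%n) for n in('scene','side')}
    cv2.imwrite('pics/crop.png',cv2.resize(D['scene']['im'][100:330,40:330,::-1],None,fx=2.5,fy=2.5,interpolation=cv2.INTER_CUBIC))
    B={'scene':dict(ta=(112,222,162,280),tg=(190,222,233,278),tb=(272,240,314,300),car=(222,140,268,232),teal=(250,110,290,196),ca=(166,172,204,220),cg=(284,192,318,240),yel=(48,258,103,320),
         Ca=(383,288,428,323),Cg=(440,296,488,332),Cb=(440,256,484,288),Cw=(380,246,437,285)),
       'side':dict(ta=(415,284,454,342),tg=(366,254,400,308),tb=(340,220,371,268),car=(294,226,336,324),teal=(230,234,275,336),ca=(327,310,363,367),cg=(281,243,310,290),yel=(480,288,520,344),Ca=(305,216,334,230),Cg=(290,202,318,216),Cb=(257,208,285,222),Cw=(264,221,305,240))}
    for k in B['scene']:
        for n in D:
            x0,y0,x1,y1=B[n][k];W=D[n]['W'][y0:y1,x0:x1].reshape(-1,3);C=D[n]['im'][y0:y1,x0:x1].reshape(-1,3).astype(int)
            if k[0]=='C':
                hsv=cv2.cvtColor(D[n]['im'][y0:y1,x0:x1],cv2.COLOR_RGB2HSV).reshape(-1,3).astype(int)
                m=(hsv[:,1]>120) if k!='Cw' else (hsv[:,2]>210)&(hsv[:,1]<40)
                p=W[m]; p=p[np.isfinite(p[:,0])&(abs(p[:,2]-.011)<.008)]
                q=p[:,:2]; (c,r)=cv2.minEnclosingCircle(np.float32(q))
                print(k,n,np.round(q.mean(0),4),np.round(c,4),round(r,4),np.round(np.median(p[:,2]),4),len(q))
            else:
                lo,hi,r=(.04,.088,.03) if k[0] in'ty' and k!='teal' else (.02,.1,.036) if k in('car','teal') else (.01,.075,.029)
                cam=-cv2.Rodrigues(D[n]['rvec'])[0].T@D[n]['tvec'].ravel()
                p=W[np.isfinite(W[:,0])];top=np.nanpercentile(p[:,2],99)
                q=p[(p[:,2]>lo)&(p[:,2]<hi)][:,:2]
                # keep near wall
                if k[0] in'ty' and k!='teal':
                    d=(cam[:2]-q.mean(0));d/=np.hypot(*d); 
                    q2=q
                c=circ(q,r); print(k,n,np.round(c,4),'top',round(top,4),len(q))
E
python3 seg.py
```

```text
ta scene [ 0.6238 -0.3782] top 0.0904 1086
ta side [ 0.6239 -0.3826] top 0.0912 984
tg scene [ 0.5892 -0.2435] top 0.0904 1033
tg side [ 0.5893 -0.248 ] top 0.0913 798
tb scene [ 0.61   -0.0831] top 0.0901 1101
tb side [ 0.6097 -0.0873] top 0.0908 633
car scene [ 0.4405 -0.2293] top 0.1916 1396
car side [ 0.4431 -0.2321] top 0.1922 1593
teal scene [ 0.3779 -0.1939] top 0.1913 949
teal side [ 0.3171 -0.2193] top 0.1922 1324
ca scene [ 0.4367 -0.3721] top 0.0825 670
ca side [ 0.4383 -0.375 ] top 0.0833 974
cg scene [ 0.4509 -0.1078] top 0.0827 677
cg side [ 0.4528 -0.1111] top 0.1538 410
yel scene [ 0.729  -0.4371] top 0.0903 1356
yel side [ 0.7292 -0.4419] top 0.0912 1020
Ca scene [0.6128 0.119 ] [0.6087 0.1189] 0.0357 0.0103 912
Ca side [0.6113 0.1151] [0.6092 0.1193] 0.039 0.0115 207
Cg scene [0.6101 0.2186] [0.6082 0.2181] 0.0342 0.0103 927
Cg side [0.605  0.2112] [0.6049 0.213 ] 0.035 0.0114 189
Cb scene [0.5103 0.216 ] [0.508 0.214] 0.0349 0.0102 739
Cb side [0.5062 0.2091] [0.5055 0.2118] 0.0373 0.0111 224
Cw scene [0.511  0.1164] [0.5067 0.1209] 0.0765 0.0101 1615
Cw side [0.5097 0.1145] [0.5025 0.1149] 0.0742 0.0112 505
```

View pics/crop.png

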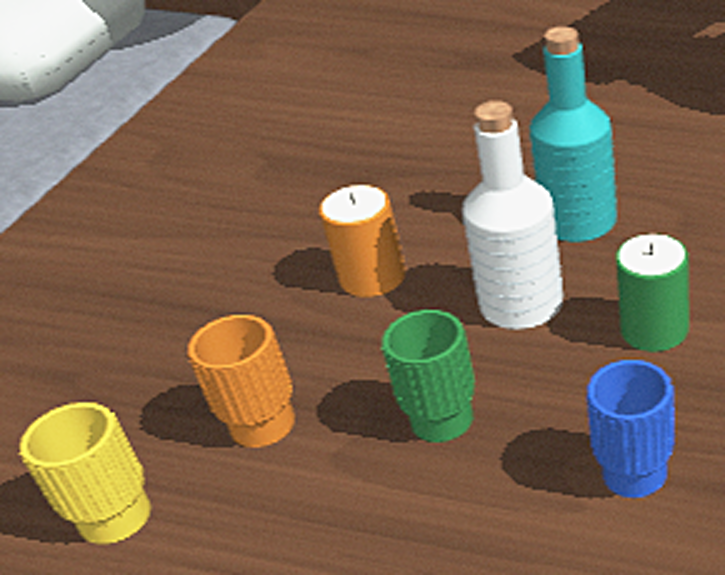

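The crop confirms the picks: the amber, green and blue tumblers are open and stepped, the candles have wax and wicks, and the white carafe stands apart from the teal one. I move over the tray for a wrist view, with the jaws turned to a 45° yaw.

Emit:
{"method": "send_rows", "body": {
  "deltas": [
    [[0, 0, 0, 0, 0, 0.1365, 1], [0, 0, 0, 0, 0, 0.1365, 1], [0, 0, 0, 0, 0, 0.1365, 1], [0, 0, 0, 0, 0, 0.1365, 1], [-0.047, 0.0036, -0.004, 0, 0, 0, 1], [-0.047, 0.0036, -0.004, 0, 0, 0, 1], [-0.047, 0.0036, -0.004, 0, 0, 0, 1], [-0.047, 0.0036, -0.004, 0, 0, 0, 1], [-0.047, 0.0036, -0.004, 0, 0, 0, 1], [-0.047, 0.0036, -0.004, 0, 0, 0, 1], [-0.047, 0.0036, -0.004, 0, 0, 0, 1], [-0.047, 0.0036, -0.004, 0, 0, 0, 1]]
  ]
}}

```text
time_s: 1.6
position: [0.4174, 0.2878, 0.2882]
tool_rot: [[-0.707, 0.707, -0.001], [0.707, 0.707, -0.0], [0.0, -0.001, -1.0]]
ft_force: [-0.3, -0.0, -0.1]
grip_width: 0.0854
gripper_force: 0.0
```

Emit:
{"method": "send_rows", "body": {
  "deltas": [
    [[-0.047, 0.0036, -0.004, 0, 0, 0, 1], [-0.047, 0.0036, -0.004, 0, 0, 0, 1], [-0.047, 0.0036, -0.004, 0, 0, 0, 1], [-0.047, 0.0036, -0.004, 0, 0, 0, 1], [0, 0, 0, 0, 0, 0, 1], [0, 0, 0, 0, 0, 0, 1]]
  ]
}}

```text
time_s: 2.35
position: [0.5593, 0.1665, 0.3039]
tool_rot: [[-0.707, 0.707, -0.001], [0.707, 0.707, 0.0], [0.001, -0.001, -1.0]]
ft_force: [0.4, 0.2, 0.2]
grip_width: 0.0853
gripper_force: 0.0
```

```bash
python3 - <<'E'
from h import *
d=cap('wrist','w1.png');s=d['s']
print(s['time_s'],s['q'],s['position'],s['tool_rot'],s['ft_force']);print(d['hand_eye'],d['K'])
import pickle;pickle.dump(d,open('/tmp/w1.pkl','wb'))
E
```

```text
2.35 [ 4.96151526e+00  2.37545180e+01  6.33723899e+01  1.29583439e-02
  9.29364141e+01 -4.00680295e+01] [0.5593103  0.16654942 0.30390982] [[-7.07478914e-01  7.06733564e-01 -1.12057363e-03]
 [ 7.06733899e-01  7.07479455e-01  1.29439220e-04]
 [ 8.84261865e-04 -7.00371855e-04 -9.99999364e-01]] [0.39599587 0.17542688 0.20784744]
[[-1.32898554e-03 -9.59527505e-01 -2.81611793e-01  7.19505212e-02]
 [ 9.99999106e-01 -1.31595645e-03 -2.35387659e-04 -3.35871258e-04]
 [-1.44727922e-04 -2.81611854e-01  9.59528396e-01 -1.17631182e-01]
 [ 0.00000000e+00  0.00000000e+00  0.00000000e+00  1.00000000e+00]] [[371.64829954   0.         322.98341541]
 [  0.         371.64829954 240.83545671]
 [  0.           0.           1.        ]]
```

View pics/w1.png

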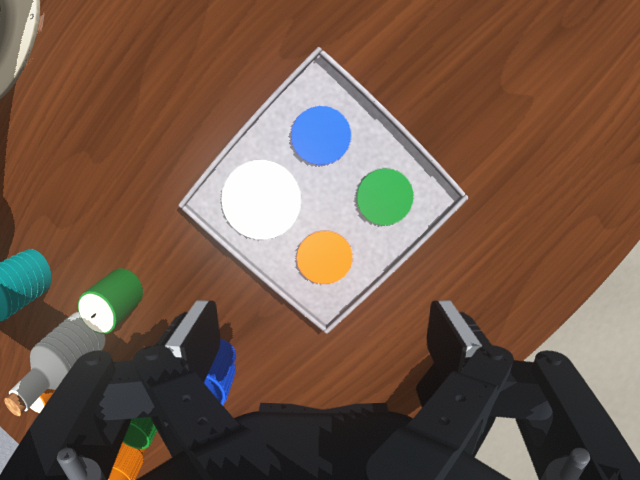

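The wrist view shows all four coasters clearly: blue (320,136), green (385,197), amber (325,257), white (261,199). I fit them with ray-plane intersection and a 100 mm square.

```bash
cat >> h.py <<'E'
def rays(d,uv):
    K=d['K'];a=(np.float64(uv)-[K[0,2],K[1,2]])/K[0,0];r=np.hypot(*a.T);
    c=np.c_[a*np.sinc(r/np.pi)[:,None]**1,np.cos(r)]
    H=d['hand_eye'];R=d['s']['tool_rot'];o=R@H[:3,3]+d['s']['position']
    return o,c@H[:3,:3].T@R.T
def onplane(d,uv,z):
    o,r=rays(d,uv);return o+r*((z-o[2])/r[:,2])[:,None]
E
python3 - <<'E'
from h import *;import pickle
d=pickle.load(open('/tmp/w1.pkl','rb'))
hsv=cv2.cvtColor(d['image'],cv2.COLOR_RGB2HSV).astype(int);H,S,V=hsv[...,0],hsv[...,1],hsv[...,2]
seed=dict(a=(325,257),g=(385,197),b=(320,136),w=(261,199));P={}
for k,(x,y) in seed.items():
    ref=d['image'][y,x].astype(int);m=(abs(d['image'].astype(int)-ref).sum(-1)<90).astype(np.uint8)
    n,L=cv2.connectedComponents(m);m=(L==L[y,x]).astype(np.uint8)
    c=max(cv2.findContours(m,0,1)[0],key=len)[:,0]
    p=onplane(d,c,.011)[:,:2].astype(np.float32);(e,ax,_)=cv2.fitEllipse(p);P[k]=np.array(e);print(k,np.round(e,4),np.round(ax,4))
# square fit: order b->g->a->w
T={'b':(-50,50),'g':(50,50),'a':(50,-50),'w':(-50,-50)}
A=np.array([P[k] for k in T]);B=np.array([T[k] for k in T])/1e3
c=A.mean(0);U,_,Vt=np.linalg.svd((A-c).T@B);R=U@Vt;print(c,np.degrees(np.arctan2(R[1,0],R[0,0])))
for k,q in zip(T,B@R.T+c):print(k,np.round(q,4))
E
```

```text
a [0.6085 0.1186] [0.0637 0.0648]
g [0.6057 0.2179] [0.0639 0.064 ]
b [0.5061 0.2152] [0.064  0.0642]
w [0.509  0.1165] [0.091  0.0933]
[0.55731247 0.16703728] 1.5112960979703813
b [0.506  0.2157]
g [0.606  0.2183]
a [0.6086 0.1184]
w [0.5086 0.1157]
```

Emit:
{"method": "send_rows", "body": {
  "deltas": [
    [[-0.0381, -0.0288, 0, 0, 0, 0, 1], [-0.0381, -0.0288, 0, 0, 0, 0, 1], [-0.0381, -0.0288, 0, 0, 0, 0, 1], [-0.0381, -0.0288, 0, 0, 0, 0, 1], [-0.0381, -0.0288, 0, 0, 0, 0, 1], [-0.0381, -0.0288, 0, 0, 0, 0, 1], [-0.0381, -0.0288, 0, 0, 0, 0, 1], [0, 0, 0, 0, 0, 0, 1], [0, 0, 0, 0, 0, 0, 1]]
  ]
}}

```text
time_s: 3.52
position: [0.6057, -0.1634, 0.3045]
tool_rot: [[-0.708, 0.706, -0.0], [0.706, 0.708, 0.0], [0.0, 0.0, -1.0]]
ft_force: [0.7, 0.4, -0.3]
grip_width: 0.0851
gripper_force: 0.0
```

```bash
python3 - <<'E'
from h import *
d=cap('wrist','w2.png');s=d['s']
print(s['time_s'],s['q'],s['position'])
import pickle;pickle.dump(d,open('/tmp/w2.pkl','wb'))
E
```

```text
3.525 [-2.59006398e+01  2.85327510e+01  5.53472503e+01  1.83755982e-02
  9.61370906e+01 -7.09936289e+01] [ 0.60571988 -0.16342727  0.30445233]
```

View pics/w2.png

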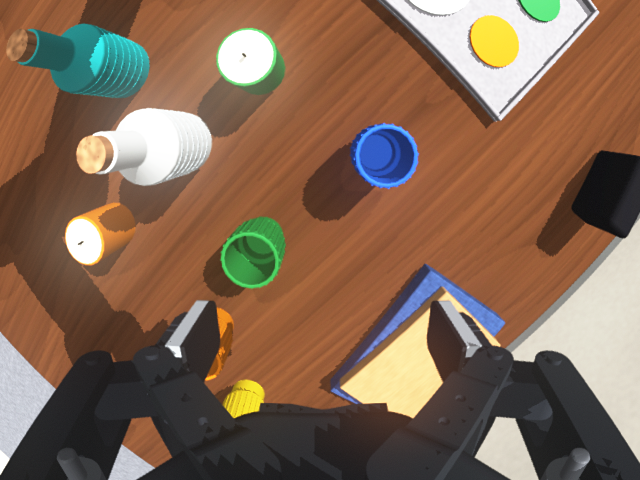

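The wrist view shows the blue rim (387,155), the green rim (251,259), the carafe cork (95,154) and part of the amber tumbler behind a finger (222,340). I fit the rims from range.

```bash
cat >> h.py <<'E'
def wcloud(d):
    v,u=np.mgrid[:480,:640];o,r=rays(d,np.c_[u.ravel(),v.ravel()])
    K=d['K'];a=np.hypot(u-K[0,2],v-K[1,2]).ravel()/K[0,0]
    z=d['range_z'].ravel();W=o+r*(z/np.cos(a))[:,None];W[z<=0]=np.nan
    return W.reshape(480,640,3)
def rim(d,box,lo,hi,r=None):
    from scipy.optimize import least_squares
    x0,y0,x1,y1=box;p=wcloud(d)[y0:y1,x0:x1].reshape(-1,3);p=p[(p[:,2]>lo)&(p[:,2]<hi)]
    (c,R)=cv2.minEnclosingCircle(np.float32(p[:,:2]))
    f=least_squares(lambda t:np.hypot(*(p[:,:2]-t[:2]).T)-t[2],[*c,R],loss='soft_l1',f_scale=.001).x
    return np.round([*c,R,*f,len(p),np.median(p[:,2])],4)
E
python3 - <<'E'
from h import *;import pickle
d=pickle.load(open('/tmp/w2.pkl','rb'))
for k,b,l,h in(('tb',(345,118,425,194),.086,.094),('tg',(214,210,292,294),.086,.094),('cork',(70,128,120,180),.188,.196),('cg',(210,22,290,98),.076,.084),('ca',(58,200,140,270),.076,.084),('teal',(0,20,45,70),.188,.196)):print(k,rim(d,b,l,h))
E
```

```text
tb [ 6.077e-01 -8.500e-02  3.010e-02  6.072e-01 -8.550e-02  2.680e-02
  9.100e+02  8.970e-02]
tg [ 5.868e-01 -2.458e-01  3.070e-02  5.871e-01 -2.451e-01  2.680e-02
  7.810e+02  8.940e-02]
cork [ 4.413e-01 -2.311e-01  1.440e-02  4.421e-01 -2.307e-01  9.900e-03
  9.560e+02  1.919e-01]
cg [ 4.504e-01 -1.093e-01  2.920e-02  4.514e-01 -1.094e-01  2.020e-02
  2.773e+03  8.110e-02]
ca [ 4.357e-01 -3.730e-01  2.970e-02  4.371e-01 -3.711e-01  2.050e-02
  1.509e+03  8.080e-02]
teal [ 3.154e-01 -2.168e-01  1.520e-02  3.168e-01 -2.170e-01  1.030e-02
  6.150e+02  1.920e-01]
```

Emit:
{"method": "send_rows", "body": {
  "deltas": [
    [[0.0271, 0.0287, 0, 0, 0, 0, 1], [0.0271, 0.0287, 0, 0, 0, 0, 1], [0, 0, 0.04, 0, 0, 0, 1], [0, 0, 0.04, 0, 0, 0, 1], [0, 0, 0.04, 0, 0, 0, 1], [0, 0, 0.04, 0, 0, 0, 1], [0, 0, 0, 0, 0, 0, 1], [0, 0, 0.03, 0, 0, 0, 1], [0, 0, 0.028, 0, 0, 0, 1], [0, 0, 0.02, 0, 0, 0, 1], [0, 0, 0, 0, 0, 0, 1], [0, 0, 0, 0, 0, 0, 1]]
  ]
}}

```text
time_s: 5.08
position: [0.6091, -0.0857, 0.0685]
tool_rot: [[-0.708, 0.706, 0.003], [0.706, 0.708, -0.001], [-0.003, 0.001, -1.0]]
ft_force: [0.5, -0.6, 0.3]
grip_width: 0.0853
gripper_force: 0.0
```

```bash
python3 - <<'E'
from h import *
d=cap('wrist','w3.png');s=d['s']
print(s['time_s'],s['ft_force'],s['position'])
W=wcloud(d);h=cv2.cvtColor(d['image'],cv2.COLOR_RGB2HSV).astype(int)
m=(abs(h[...,0]-112)<12)&(h[...,1]>120)&(abs(W[...,2]-.089)<.004)
p=W[m];print(len(p),p.min(0),p.max(0))
E
```

```text
5.075 [ 0.47713118 -0.62881312  0.32871567] [ 0.60905111 -0.08570136  0.06845757]
5715 [ 0.57780777 -0.1139069   0.08500564] [ 0.63614887 -0.05539143  0.09207515]
```

View pics/w3.png

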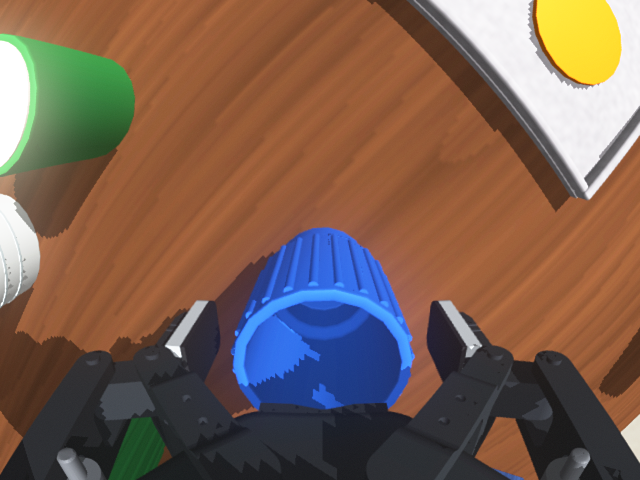

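Blue sits centred between the pads. I close on it and lift.

Emit:
{"method": "send_rows", "body": {
  "deltas": [
    [[0.002, -0.0005, 0.002, 0, 0, 0, 1], [0, 0, 0, 0, 0, 0, 0], [0, 0, 0, 0, 0, 0, -0.5], [0, 0, 0, 0, 0, 0, -1], [0, 0, 0, 0, 0, 0, -1], [0, 0, 0, 0, 0, 0, -1], [0, 0, -0.01, 0, 0, 0, -1], [0, 0, -0.02, 0, 0, 0, -1], [0, 0, -0.04, 0, 0, 0, -1], [0, 0, -0.04, 0, 0, 0, -1], [0, 0, -0.02, 0, 0, 0, -1], [0, 0, 0, 0, 0, 0, -1]]
  ],
  "squeeze": 40
}}

```text
time_s: 6.62
position: [0.6066, -0.0848, 0.1956]
tool_rot: [[-0.708, 0.707, 0.002], [0.707, 0.708, -0.001], [-0.002, 0.001, -1.0]]
ft_force: [-0.2, -0.3, -2.1]
grip_width: 0.0543
gripper_force: 39.9
```

Emit:
{"method": "send_rows", "body": {
  "deltas": [
    [[0.02, 0.01, 0, 0, 0, 0, -1], [0.0353, 0.0177, 0, 0, 0, 0, -1], [0.0353, 0.0177, 0, 0, 0, 0, -1], [0.0353, 0.0177, 0, 0, 0, 0, -1], [0.0353, 0.0177, 0, 0, 0, 0, -1], [0.0353, 0.0177, 0, 0, 0, 0, -1], [0.0353, 0.0177, 0, 0, 0, 0, -1], [0.0353, 0.0177, 0, 0, 0, 0, -1], [0.0156, 0.008, 0, 0, 0, 0, -1], [0, 0, 0, 0, 0, 0, -1], [0, 0, 0, 0, 0, 0, -1]]
  ]
}}

```text
time_s: 8.0
position: [0.5068, 0.2146, 0.194]
tool_rot: [[-0.707, 0.707, -0.001], [0.707, 0.707, -0.0], [0.0, -0.001, -1.0]]
ft_force: [-0.9, -0.1, -1.6]
grip_width: 0.0545
gripper_force: 39.8
```

```bash
python3 - <<'E'
from h import *
d=cap('wrist');s=d['s'];print(s['time_s'],s['ft_force'],s['position'],s['grip_width'])
W=wcloud(d);h=cv2.cvtColor(d['image'],cv2.COLOR_RGB2HSV).astype(int)
L=(W-s['position'])@s['tool_rot']
m=(abs(h[...,0]-112)<12)&(h[...,1]>120)&(np.indices(m.shape)[0]>200 if 0 else np.isfinite(W[...,0]))
q=L[m&(abs(L[...,0])<.045)&(abs(L[...,1])<.04)&(abs(L[...,2])<.05)];print('tool frame rim z',np.percentile(q[:,2],[1,5,20]))
top=np.percentile(q[:,2],3);r=q[q[:,2]<top+.005];print(r.min(0),r.max(0))
cv2.imwrite('pics/w4.png',d['image'][:,:,::-1])
d=cap('side');W=cloud(d);im=cv2.cvtColor(d['image'],cv2.COLOR_RGB2HSV).astype(int)
m=(abs(im[...,0]-112)<12)&(im[...,1]>120)&(W[...,2]>.06)&(W[...,1]>0.1);q=W[m];print('side',len(q),np.percentile(q,[1,99],axis=0))
E
```

```text
8.0 [-0.86098239 -0.05055137 -1.60615089] [0.50678911 0.21460646 0.19398662] 0.054543830360231374
tool frame rim z [-0.0263189  -0.02552742 -0.02063986]
[-0.0147148  -0.02770511 -0.04985399] [ 0.02884863  0.02805589 -0.02080743]
side 585 [[0.47980662 0.17736869 0.13181499]
 [0.53436378 0.2374999  0.23346972]]
```

View pics/w4.png

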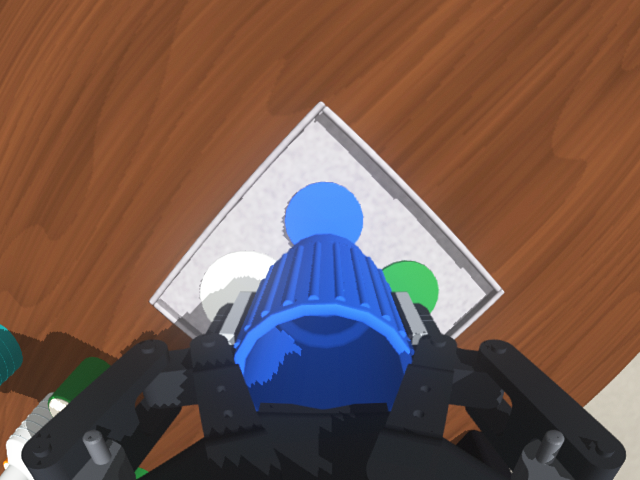

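Blue is held straight, about 1 mm off. I descend with a small correction, then feel for contact.

Emit:
{"method": "send_rows", "body": {
  "deltas": [
    [[0.0018, 0.0004, 0.03, 0, 0, 0, -1], [0, 0, 0.03, 0, 0, 0, -1], [0, 0, 0.03, 0, 0, 0, -1], [0, 0, 0.015, 0, 0, 0, -1], [0, 0, 0.008, 0, 0, 0, -1], [0, 0, 0, 0, 0, 0, -1], [0, 0, 0, 0, 0, 0, -1]]
  ]
}}

```text
time_s: 8.98
position: [0.5061, 0.217, 0.0822]
tool_rot: [[-0.708, 0.707, 0.002], [0.707, 0.708, 0.0], [-0.001, 0.001, -1.0]]
ft_force: [-0.8, 0.1, -1.6]
grip_width: 0.0546
gripper_force: 39.8
```

Emit:
{"method": "send_rows", "body": {
  "deltas": [
    [[0, 0, 0.001, 0, 0, 0, -1], [0, 0, 0.001, 0, 0, 0, -1], [0, 0, 0, 0, 0, 0, -1]]
  ]
}}

```text
time_s: 9.35
position: [0.5056, 0.217, 0.0794]
tool_rot: [[-0.708, 0.707, 0.0], [0.707, 0.708, 0.0], [-0.0, 0.0, -1.0]]
ft_force: [-0.2, 0.7, -2.0]
grip_width: 0.0548
gripper_force: 39.8
```

Emit:
{"method": "send_rows", "body": {
  "deltas": [
    [[0, 0, 0.001, 0, 0, 0, -1], [0, 0, 0, 0, 0, 0, -1]]
  ]
}}

```text
time_s: 9.6
position: [0.5056, 0.217, 0.0782]
tool_rot: [[-0.708, 0.707, -0.0], [0.707, 0.708, -0.0], [0.0, -0.0, -1.0]]
ft_force: [0.7, -0.2, -2.0]
grip_width: 0.0547
gripper_force: 39.8
```

Emit:
{"method": "send_rows", "body": {
  "deltas": [
    [[-0.001, 0, 0.001, 0, 0, 0, -1], [0, 0, 0, 0, 0, 0, -1]]
  ]
}}

```text
time_s: 9.85
position: [0.5064, 0.2162, 0.0772]
tool_rot: [[-0.707, 0.707, -0.0], [0.707, 0.707, -0.0], [0.0, -0.0, -1.0]]
ft_force: [0.0, -0.4, -1.4]
grip_width: 0.0544
gripper_force: 39.8
```

Emit:
{"method": "send_rows", "body": {
  "deltas": [
    [[0, 0, 0.001, 0, 0, 0, -1], [0, 0, 0, 0, 0, 0, -1]]
  ]
}}

```text
time_s: 10.1
position: [0.5063, 0.2163, 0.0762]
tool_rot: [[-0.708, 0.707, -0.0], [0.707, 0.708, -0.0], [0.0, -0.0, -1.0]]
ft_force: [0.5, 0.0, -1.8]
grip_width: 0.0544
gripper_force: 39.8
```

Emit:
{"method": "send_rows", "body": {
  "deltas": [
    [[0, 0, 0.001, 0, 0, 0, -1], [0, 0, 0, 0, 0, 0, -1]]
  ]
}}

```text
time_s: 10.35
position: [0.5064, 0.2164, 0.0758]
tool_rot: [[-0.708, 0.707, 0.001], [0.707, 0.708, 0.0], [-0.0, 0.001, -1.0]]
ft_force: [-2.1, -0.6, 4.0]
grip_width: 0.0547
gripper_force: 39.7
```

Contact at TCP z 0.0758. I release and retreat up over the tray centre.

Emit:
{"method": "send_rows", "body": {
  "deltas": [
    [[0, 0, 0, 0, 0, 0, 0.5], [0, 0, 0, 0, 0, 0, 1], [0, 0, 0, 0, 0, 0, 1], [0, 0, -0.03, 0, 0, 0, 1], [0, 0, -0.04, 0, 0, 0, 1], [0, 0, -0.04, 0, 0, 0, 1], [-0.035, 0, -0.04, 0, 0, 0, 1], [-0.035, 0, -0.04, 0, 0, 0, 1], [0, 0, -0.03, 0, 0, 0, 1], [0, 0, 0, 0, 0, 0, 1], [0, 0, 0, 0, 0, 0, 1]]
  ]
}}

```text
time_s: 11.72
position: [0.5554, 0.1669, 0.2942]
tool_rot: [[-0.708, 0.707, -0.002], [0.707, 0.708, -0.0], [0.001, -0.001, -1.0]]
ft_force: [-0.6, 0.3, -0.2]
grip_width: 0.0853
gripper_force: 0.0
```

```bash
cat > chk.py <<'E'
from h import *;import sys
def chk():
    d=cap('wrist');s=d['s'];print(s['time_s'],s['position'])
    W=wcloud(d);h=cv2.cvtColor(d['image'],cv2.COLOR_RGB2HSV).astype(int)
    for k,hu,c in(('b',110,(.506,.2157)),('g',65,(.606,.2183)),('a',14,(.6086,.1184))):
        near=(np.hypot(W[...,0]-c[0],W[...,1]-c[1])<.06)&(h[...,1]>90)&(abs(h[...,0]-hu)<14)
        p=W[near&(W[...,2]>.094)&(W[...,2]<.107)]
        q=W[near&(W[...,2]<.016)]
        if len(p)>80:print(k,'tumbler',np.round(cv2.minEnclosingCircle(np.float32(p[:,:2])),4) if 0 else cv2.minEnclosingCircle(np.float32(p[:,:2])),np.median(p[:,2]))
        elif len(q)>200:print(k,'coaster',cv2.minEnclosingCircle(np.float32(q[:,:2])))
    return d
if __name__=='__main__':chk()
E
python3 chk.py
```

```text
11.725 [0.5554085  0.16689354 0.29418586]
b tumbler ((0.5077575445175171, 0.21598142385482788), 0.02985062077641487) 0.10070218489676214
g coaster ((0.6063238382339478, 0.2186233401298523), 0.03370383009314537)
a coaster ((0.6088261604309082, 0.11726711690425873), 0.03422333300113678)
```

Blue stands within 2 mm of centre. Next is green.

Emit:
{"method": "send_rows", "body": {
  "deltas": [
    [[-0.0392, -0.0336, 0, 0, 0, 0, 1], [-0.0392, -0.0336, 0, 0, 0, 0, 1], [-0.0392, -0.0336, 0, 0, 0, 0, 1], [-0.0392, -0.0336, 0, 0, 0, 0, 1], [-0.0392, -0.0336, 0, 0, 0, 0, 1], [-0.0392, -0.0336, 0, 0, 0, 0, 1], [-0.0392, -0.0336, 0, 0, 0, 0, 1], [-0.0392, -0.0336, 0, 0, 0, 0, 1], [0, 0, 0, 0, 0, 0, 1], [0, 0, 0.04, 0, 0, 0, 1], [0, 0, 0.04, 0, 0, 0, 1], [0, 0, 0, 0, 0, 0, 1]]
  ]
}}

```text
time_s: 13.28
position: [0.5868, -0.2433, 0.2121]
tool_rot: [[-0.708, 0.706, -0.006], [0.706, 0.708, 0.004], [0.007, -0.001, -1.0]]
ft_force: [0.2, -0.1, 0.2]
grip_width: 0.0852
gripper_force: 0.0
```

```bash
cat > near.py <<'E'
from h import *;import sys
hu=int(sys.argv[1]);d=cap('wrist');s=d['s'];W=wcloud(d);h=cv2.cvtColor(d['image'],cv2.COLOR_RGB2HSV).astype(int)
L=(W-s['position'])@s['tool_rot']
m=(abs(h[...,0]-hu)<10)&(h[...,1]>90)&(abs(W[...,2]-.0895)<.003)&(np.hypot(L[...,0],L[...,1])<.07)
p=np.float32(L[m][:,:2]);print(s['position'],len(p),'tool-frame centre',cv2.minEnclosingCircle(p),p.min(0),p.max(0))
if len(sys.argv)>2:cv2.imwrite('pics/'+sys.argv[2],d['image'][:,:,::-1])
E
python3 near.py 65
```

```text
[ 0.58678145 -0.24329947  0.21213398] 1537 tool-frame centre ((-0.0029370393604040146, -0.0013456534361466765), 0.029856298118829727) [-0.03200882 -0.03066724] [0.02620292 0.02781497]
```

Shift by (-0.003, -0.0013), then descend.

Emit:
{"method": "send_rows", "body": {
  "deltas": [
    [[-0.0025, -0.0013, 0.03, 0, 0, 0, 1], [0, 0, 0.04, 0, 0, 0, 1], [0, 0, 0.04, 0, 0, 0, 1], [0, 0, 0.026, 0, 0, 0, 1], [0, 0, 0.01, 0, 0, 0, 1], [0, 0, 0, 0, 0, 0, 1], [0, 0, 0, 0, 0, 0, 1]]
  ]
}}

```text
time_s: 14.2
position: [0.5894, -0.248, 0.0711]
tool_rot: [[-0.708, 0.707, 0.002], [0.707, 0.708, -0.002], [-0.003, 0.001, -1.0]]
ft_force: [0.2, -0.0, -0.1]
grip_width: 0.0854
gripper_force: 0.0
```

```bash
python3 near.py 65
```

```text
[ 0.58936758 -0.24799664  0.07106783] 5216 tool-frame centre ((0.002979600802063942, 0.00013556741760112345), 0.029843056574463844) [-0.01831195 -0.02958149] [0.03256965 0.02991687]
```

Emit:
{"method": "send_rows", "body": {
  "deltas": [
    [[0.003, 0, 0.003, 0, 0, 0, 1], [0, 0, 0.001, 0, 0, 0, 0], [0, 0, 0, 0, 0, 0, -0.5], [0, 0, 0, 0, 0, 0, -1], [0, 0, 0, 0, 0, 0, -1], [0, 0, 0, 0, 0, 0, -1], [0, 0, -0.01, 0, 0, 0, -1], [0, 0, -0.02, 0, 0, 0, -1], [0, 0, -0.04, 0, 0, 0, -1], [0, 0, -0.04, 0, 0, 0, -1], [0, 0, -0.04, 0, 0, 0, -1], [0, 0, 0, 0, 0, 0, -1]]
  ]
}}

```text
time_s: 15.75
position: [0.5872, -0.246, 0.2186]
tool_rot: [[-0.708, 0.707, 0.005], [0.707, 0.708, -0.003], [-0.006, 0.001, -1.0]]
ft_force: [0.1, 0.9, -2.3]
grip_width: 0.0558
gripper_force: 43.1
```

Emit:
{"method": "send_rows", "body": {
  "deltas": [
    [[0.0157, 0.0171, 0, 0, 0, 0, -1], [0.0315, 0.0342, 0, 0, 0, 0, -1], [0.0315, 0.0342, 0, 0, 0, 0, -1], [0.0315, 0.0342, 0, 0, 0, 0, -1], [0.0315, 0.0342, 0, 0, 0, 0, -1], [0.0315, 0.0342, 0, 0, 0, 0, -1], [0.0315, 0.0342, 0, 0, 0, 0, -1], [0.0315, 0.0342, 0, 0, 0, 0, -1], [0.0315, 0.0342, 0, 0, 0, 0, -1], [0.0315, 0.0342, 0, 0, 0, 0, -1], [0.0157, 0.0171, 0, 0, 0, 0, -1], [0, 0, 0, 0, 0, 0, -1]]
  ]
}}

```text
time_s: 17.25
position: [0.6045, 0.2205, 0.2141]
tool_rot: [[-0.709, 0.705, -0.002], [0.705, 0.709, -0.0], [0.001, -0.002, -1.0]]
ft_force: [-0.2, -0.8, -2.4]
grip_width: 0.0559
gripper_force: 43.2
```

Emit:
{"method": "send_rows", "body": {
  "deltas": [
    [[0, 0, 0.04, 0, 0, 0, -1], [0, 0, 0.04, 0, 0, 0, -1], [0, 0, 0.03, 0, 0, 0, -1], [0, 0, 0.015, 0, 0, 0, -1], [0, 0, 0, 0, 0, 0, -1], [0, 0, 0, 0, 0, 0, -1]]
  ]
}}

```text
time_s: 18.0
position: [0.606, 0.2188, 0.0917]
tool_rot: [[-0.707, 0.707, 0.002], [0.707, 0.707, 0.0], [-0.001, 0.002, -1.0]]
ft_force: [0.7, 0.8, -1.6]
grip_width: 0.0564
gripper_force: 43.2
```

```bash
cat > held.py <<'E'
from h import *;import sys
hu=int(sys.argv[1]);d=cap('wrist');s=d['s'];W=wcloud(d);h=cv2.cvtColor(d['image'],cv2.COLOR_RGB2HSV).astype(int)
L=(W-s['position'])@s['tool_rot']
m=(abs(h[...,0]-hu)<10)&(h[...,1]>90)&(abs(L[...,2]+.0235)<.004)&(np.hypot(L[...,0],L[...,1])<.06)
p=np.float32(L[m][:,:2]);print(s['time_s'],s['position'],len(p),'held centre (tool)',cv2.minEnclosingCircle(p),p.min(0),p.max(0))
E
python3 held.py 65
```

```text
18.0 [0.60602733 0.2187753  0.09166389] 4760 held centre (tool) ((0.003275808412581682, -0.0003433246456552297), 0.029391398653388023) [-0.01470607 -0.02951202] [0.02896362 0.02886258]
```

Emit:
{"method": "send_rows", "body": {
  "deltas": [
    [[0, 0, 0.007, 0, 0, 0, -1], [0, 0, 0.004, 0, 0, 0, -1], [0, 0, 0, 0, 0, 0, -1]]
  ]
}}

```text
time_s: 18.42
position: [0.6052, 0.2189, 0.0789]
tool_rot: [[-0.708, 0.707, -0.001], [0.707, 0.708, -0.0], [0.0, -0.001, -1.0]]
ft_force: [-0.2, 0.2, -2.6]
grip_width: 0.0558
gripper_force: 43.2
```

Emit:
{"method": "send_rows", "body": {
  "deltas": [
    [[0, 0, 0.001, 0, 0, 0, -1], [0, 0, 0, 0, 0, 0, -1]]
  ]
}}

```text
time_s: 18.68
position: [0.6054, 0.2189, 0.0783]
tool_rot: [[-0.708, 0.707, 0.0], [0.707, 0.708, 0.0], [-0.0, 0.0, -1.0]]
ft_force: [-0.7, 0.7, -2.4]
grip_width: 0.056
gripper_force: 43.2
```

Emit:
{"method": "send_rows", "body": {
  "deltas": [
    [[0, 0, 0.001, 0, 0, 0, -1], [0, 0, 0, 0, 0, 0, -1]]
  ]
}}

```text
time_s: 18.92
position: [0.6054, 0.2189, 0.0773]
tool_rot: [[-0.708, 0.707, -0.0], [0.707, 0.708, -0.0], [0.0, -0.0, -1.0]]
ft_force: [-0.2, 0.5, -1.9]
grip_width: 0.056
gripper_force: 43.2
```

Emit:
{"method": "send_rows", "body": {
  "deltas": [
    [[-0.0006, 0.0003, 0.001, 0, 0, 0, -1], [0, 0, 0, 0, 0, 0, -1]]
  ]
}}

```text
time_s: 19.18
position: [0.6061, 0.2187, 0.0768]
tool_rot: [[-0.708, 0.707, 0.0], [0.707, 0.708, -0.0], [-0.0, 0.0, -1.0]]
ft_force: [-1.8, -0.1, 3.1]
grip_width: 0.0559
gripper_force: 43.0
```

Emit:
{"method": "send_rows", "body": {
  "deltas": [
    [[0, 0, 0.001, 0, 0, 0, -1], [0, 0, 0, 0, 0, 0, -1]]
  ]
}}

```text
time_s: 19.42
position: [0.6062, 0.2187, 0.0767]
tool_rot: [[-0.708, 0.707, 0.001], [0.707, 0.708, -0.0], [-0.001, 0.001, -1.0]]
ft_force: [-2.6, -0.3, 9.3]
grip_width: 0.0558
gripper_force: 42.9
```

Contact. I release and retreat.

Emit:
{"method": "send_rows", "body": {
  "deltas": [
    [[0, 0, -0.0005, 0, 0, 0, 0.5], [0, 0, 0, 0, 0, 0, 1], [0, 0, 0, 0, 0, 0, 1], [0, 0, -0.03, 0, 0, 0, 1], [0, 0, -0.04, 0, 0, 0, 1], [0, 0, -0.04, 0, 0, 0, 1], [0, -0.035, -0.04, 0, 0, 0, 1], [0, -0.035, -0.04, 0, 0, 0, 1], [0, 0, -0.03, 0, 0, 0, 1], [0, 0, 0, 0, 0, 0, 1], [0, 0, 0, 0, 0, 0, 1]]
  ]
}}

```text
time_s: 20.8
position: [0.5564, 0.1693, 0.2946]
tool_rot: [[-0.708, 0.707, -0.002], [0.707, 0.708, -0.0], [0.001, -0.001, -1.0]]
ft_force: [0.3, -0.0, -0.2]
grip_width: 0.0855
gripper_force: 0.0
```

```bash
python3 chk.py
```

```text
20.8 [0.55637269 0.16925518 0.2946029 ]
b tumbler ((0.5077046751976013, 0.2158302515745163), 0.029928121715784073) 0.10068457591431451
g tumbler ((0.6067123413085938, 0.21829886734485626), 0.030282100662589073) 0.10046785256990426
a coaster ((0.6097780466079712, 0.1173829585313797), 0.034370727837085724)
```

Emit:
{"method": "send_rows", "body": {
  "deltas": [
    [[-0.0435, -0.0342, 0, 0, 0, 0, 1], [-0.0435, -0.0342, 0, 0, 0, 0, 1], [-0.0435, -0.0342, 0, 0, 0, 0, 1], [-0.0435, -0.0342, 0, 0, 0, 0, 1], [-0.0435, -0.0342, 0, 0, 0, 0, 1], [-0.0435, -0.0342, 0, 0, 0, 0, 1], [-0.0435, -0.0342, 0, 0, 0, 0, 1], [-0.0435, -0.0342, 0, 0, 0, 0, 1], [-0.0435, -0.0342, 0, 0, 0, 0, 1], [-0.0435, -0.0342, 0, 0, 0, 0, 1], [0, 0, 0, 0, 0, 0, 1], [0, 0, 0, 0, 0, 0, 1]]
  ]
}}

```text
time_s: 22.35
position: [0.6228, -0.3798, 0.2943]
tool_rot: [[-0.708, 0.706, -0.002], [0.706, 0.708, 0.002], [0.002, 0.0, -1.0]]
ft_force: [-0.0, -0.3, 0.1]
grip_width: 0.0857
gripper_force: 0.0
```

Emit:
{"method": "send_rows", "body": {
  "deltas": [
    [[0, 0, 0.04, 0, 0, 0, 1], [0, 0, 0.04, 0, 0, 0, 1], [0, 0, 0, 0, 0, 0, 1], [0, 0, 0, 0, 0, 0, 1]]
  ]
}}

```text
time_s: 22.85
position: [0.6233, -0.3797, 0.2182]
tool_rot: [[-0.708, 0.706, 0.002], [0.706, 0.708, -0.002], [-0.003, 0.0, -1.0]]
ft_force: [-0.5, 0.1, 0.1]
grip_width: 0.0857
gripper_force: 0.0
```

```bash
python3 near.py 14 w5.png
```

```text
[ 0.62330229 -0.37970318  0.21818886] 815 tool-frame centre ((0.0003390553465578705, -0.0014486174331977963), 0.030205097049474716) [-0.02878568 -0.03134752] [0.03011028 0.0275714 ]
```

View pics/w5.png

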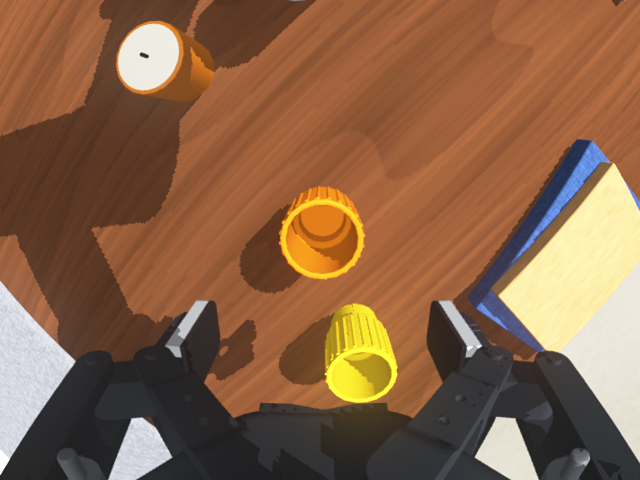

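Amber (322,238) is centred ahead of the jaws; the yellow one (362,365) stays clear. I descend.

Emit:
{"method": "send_rows", "body": {
  "deltas": [
    [[0.0002, -0.0014, 0.03, 0, 0, 0, 1], [0, 0, 0.04, 0, 0, 0, 1], [0, 0, 0.04, 0, 0, 0, 1], [0, 0, 0.03, 0, 0, 0, 1], [0, 0, 0.01, 0, 0, 0, 1], [0, 0, 0, 0, 0, 0, 1], [0, 0, 0, 0, 0, 0, 1]]
  ]
}}

```text
time_s: 23.78
position: [0.6222, -0.3816, 0.068]
tool_rot: [[-0.708, 0.707, 0.003], [0.707, 0.708, -0.002], [-0.003, 0.0, -1.0]]
ft_force: [-0.3, -0.1, 0.7]
grip_width: 0.0848
gripper_force: 0.0
```

```bash
python3 near.py 14
```

```text
[ 0.62224391 -0.38156425  0.06800382] 3391 tool-frame centre ((0.003282323479652405, 0.006944263353943825), 0.03666206821799278) [-0.01645966 -0.02903477] [0.03044903 0.04302271]
```

Emit:
{"method": "send_rows", "body": {
  "deltas": [
    [[0.0006, 0, 0.001, 0, 0, 0, 1], [0, 0, 0, 0, 0, 0, 0], [0, 0, 0, 0, 0, 0, -0.5], [0, 0, 0, 0, 0, 0, -1], [0, 0, 0, 0, 0, 0, -1], [0, 0, 0, 0, 0, 0, -1], [0, 0, -0.01, 0, 0, 0, -1], [0, 0, -0.02, 0, 0, 0, -1], [0, 0, -0.04, 0, 0, 0, -1], [0, 0, -0.04, 0, 0, 0, -1], [0, 0, -0.04, 0, 0, 0, -1], [0, 0, 0, 0, 0, 0, -1]]
  ]
}}

```text
time_s: 25.32
position: [0.6216, -0.3811, 0.2185]
tool_rot: [[-0.707, 0.707, 0.005], [0.707, 0.708, -0.004], [-0.006, 0.0, -1.0]]
ft_force: [0.6, 0.8, -1.0]
grip_width: 0.0548
gripper_force: 42.2
```

Emit:
{"method": "send_rows", "body": {
  "deltas": [
    [[0.0181, 0.0172, 0, 0, 0, 0, -1], [0.0362, 0.0344, 0, 0, 0, 0, -1], [0.0362, 0.0344, 0, 0, 0, 0, -1], [0.0362, 0.0344, 0, 0, 0, 0, -1], [0.0362, 0.0344, 0, 0, 0, 0, -1], [0.0362, 0.0344, 0, 0, 0, 0, -1], [0.0362, 0.0344, 0, 0, 0, 0, -1], [0.0362, 0.0344, 0, 0, 0, 0, -1], [0.0362, 0.0344, 0, 0, 0, 0, -1], [0.0362, 0.0344, 0, 0, 0, 0, -1], [0.0181, 0.0172, 0, 0, 0, 0, -1], [0, 0, 0, 0, 0, 0, -1]]
  ]
}}

```text
time_s: 26.82
position: [0.6072, 0.1202, 0.2134]
tool_rot: [[-0.709, 0.705, -0.003], [0.705, 0.709, 0.0], [0.002, -0.002, -1.0]]
ft_force: [-0.1, -0.3, -1.6]
grip_width: 0.0553
gripper_force: 42.3
```

Emit:
{"method": "send_rows", "body": {
  "deltas": [
    [[0, 0, 0.04, 0, 0, 0, -1], [0, 0, 0.04, 0, 0, 0, -1], [0, 0, 0.03, 0, 0, 0, -1], [0, 0, 0.015, 0, 0, 0, -1], [0, 0, 0, 0, 0, 0, -1], [0, 0, 0, 0, 0, 0, -1]]
  ]
}}

```text
time_s: 27.58
position: [0.6087, 0.1184, 0.091]
tool_rot: [[-0.707, 0.707, 0.002], [0.707, 0.707, -0.0], [-0.001, 0.001, -1.0]]
ft_force: [0.4, 0.0, -1.2]
grip_width: 0.0547
gripper_force: 42.3
```

```bash
python3 held.py 14
```

```text
27.575 [0.60868244 0.1183577  0.09100326] 4802 held centre (tool) ((0.012150827795267105, 3.775954246520996e-05), 0.0580761693418026) [-0.0150129  -0.05793774] [0.02909695 0.05801326]
```

On target. I lower it.

Emit:
{"method": "send_rows", "body": {
  "deltas": [
    [[0, 0, 0.007, 0, 0, 0, -1], [0, 0, 0.004, 0, 0, 0, -1], [0, 0, 0.001, 0, 0, 0, -1], [0, 0, 0, 0, 0, 0, -1]]
  ]
}}

```text
time_s: 28.12
position: [0.6081, 0.1186, 0.0778]
tool_rot: [[-0.708, 0.707, -0.0], [0.707, 0.708, -0.0], [0.0, -0.0, -1.0]]
ft_force: [-0.0, 0.7, -1.8]
grip_width: 0.0548
gripper_force: 42.3
```

Emit:
{"method": "send_rows", "body": {
  "deltas": [
    [[0, 0, 0.001, 0, 0, 0, -1], [0, 0, 0, 0, 0, 0, -1]]
  ]
}}

```text
time_s: 28.38
position: [0.608, 0.1186, 0.0768]
tool_rot: [[-0.708, 0.707, -0.0], [0.707, 0.708, -0.0], [0.0, -0.0, -1.0]]
ft_force: [-0.4, -0.9, -0.9]
grip_width: 0.0547
gripper_force: 42.3
```

Emit:
{"method": "send_rows", "body": {
  "deltas": [
    [[0, 0, 0.001, 0, 0, 0, -1], [0, 0, 0, 0, 0, 0, -1]]
  ]
}}

```text
time_s: 28.62
position: [0.6082, 0.1186, 0.0764]
tool_rot: [[-0.708, 0.707, 0.001], [0.707, 0.708, -0.0], [-0.001, 0.0, -1.0]]
ft_force: [-0.5, -0.2, 3.6]
grip_width: 0.0544
gripper_force: 42.0
```

Emit:
{"method": "send_rows", "body": {
  "deltas": [
    [[0, 0, 0, 0, 0, 0, 0.5], [0, 0, 0, 0, 0, 0, 1], [0, 0, 0, 0, 0, 0, 1], [0, 0, -0.03, 0, 0, 0, 1], [0, 0, -0.04, 0, 0, 0, 1], [0, 0, -0.04, 0, 0, 0, 1], [0.035, 0, -0.04, 0, 0, 0, 1], [0.035, 0, -0.04, 0, 0, 0, 1], [0, 0, -0.03, 0, 0, 0, 1], [0, 0, 0, 0, 0, 0, 1], [0, 0, 0, 0, 0, 0, 1]]
  ]
}}

```text
time_s: 30.0
position: [0.5583, 0.1679, 0.2946]
tool_rot: [[-0.707, 0.707, -0.002], [0.707, 0.707, -0.0], [0.001, -0.001, -1.0]]
ft_force: [-0.4, 0.2, 0.2]
grip_width: 0.0856
gripper_force: 0.0
```

```bash
python3 chk.py
```

```text
30.0 [0.55834143 0.16789301 0.29462835]
b tumbler ((0.5077294111251831, 0.21588315069675446), 0.02987767569720745) 0.1006900284358278
g tumbler ((0.6067379713058472, 0.21827863156795502), 0.030089428648352623) 0.10040602646439645
a tumbler ((0.6094004511833191, 0.11861222237348557), 0.030487341806292534) 0.1001735647505666
```

All three are within 2 mm. Now the white carafe.

Emit:
{"method": "send_rows", "body": {
  "deltas": [
    [[-0.025, -0.0455, 0, 0, 0, 0, 1], [-0.025, -0.0455, 0, 0, 0, 0, 1], [-0.025, -0.0455, 0, 0, 0, 0, 1], [-0.025, -0.0455, 0, 0, 0, 0, 1], [-0.025, -0.0455, 0, 0, 0, 0, 1], [-0.025, -0.0455, 0, 0, 0, 0, 1], [-0.025, -0.0455, 0, 0, 0, 0, 1], [-0.025, -0.0455, 0, 0, 0, 0, 1], [0, 0, 0, 0, 0, 0, 1], [0, 0, 0, 0, 0, 0, 1]]
  ]
}}

```text
time_s: 31.3
position: [0.4426, -0.2306, 0.295]
tool_rot: [[-0.707, 0.707, -0.001], [0.707, 0.707, 0.001], [0.002, 0.0, -1.0]]
ft_force: [0.3, -0.2, -0.7]
grip_width: 0.0857
gripper_force: 0.0
```

```bash
cat > cork.py <<'E'
from h import *;import sys
d=cap('wrist',sys.argv[1]);s=d['s'];W=wcloud(d)
L=(W-s['position'])@s['tool_rot']
m=(abs(W[...,2]-.1915)<.004)&(np.hypot(L[...,0],L[...,1])<.035)
p=np.float32(L[m][:,:2]);print(s['q'],s['position'],len(p),cv2.minEnclosingCircle(p),p.min(0),p.max(0))
E
python3 cork.py w6.png
```

```text
[-4.11421802e+01  1.51672307e+01  7.78020269e+01  1.54118061e-02
  8.71421271e+01 -8.61424103e+01] [ 0.44264173 -0.23060619  0.29495806] 1441 ((0.00024968571960926056, -0.0018323766998946667), 0.013922372832894325) [-0.01322289 -0.01543604] [0.01381762 0.01093727]
```

View pics/w6.png

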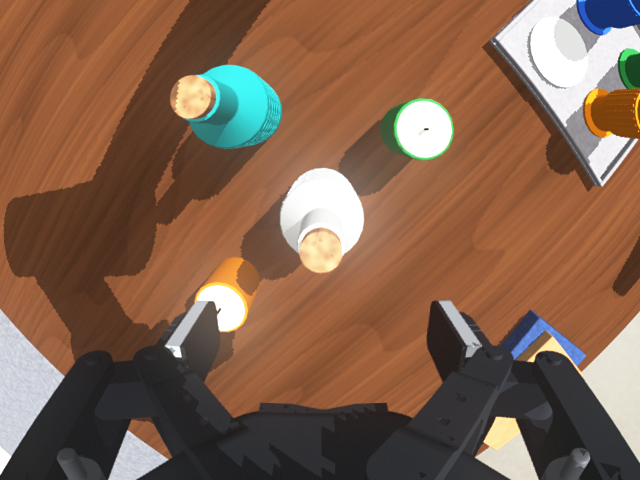

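The white carafe's cork (320,250) is right under the tool. I descend to the neck with TCP z about 0.165.

Emit:
{"method": "send_rows", "body": {
  "deltas": [
    [[0, -0.0018, 0.03, 0, 0, 0, 1], [0, 0, 0.03, 0, 0, 0, 1], [0, 0, 0.03, 0, 0, 0, 1], [0, 0, 0.025, 0, 0, 0, 1], [0, 0, 0.014, 0, 0, 0, 1], [0, 0, 0, 0, 0, 0, 1], [0, 0, 0, 0, 0, 0, 1]]
  ]
}}

```text
time_s: 32.22
position: [0.442, -0.2321, 0.1677]
tool_rot: [[-0.708, 0.706, 0.001], [0.706, 0.708, -0.001], [-0.002, 0.0, -1.0]]
ft_force: [0.0, 0.0, 0.4]
grip_width: 0.0858
gripper_force: 0.0
```

```bash
python3 cork.py w7.png
```

```text
[-4.13221762e+01  2.18017854e+01  9.05320683e+01  1.73429735e-03
  6.75730579e+01 -8.63817830e+01] [ 0.44197768 -0.23212516  0.16770537] 5136 ((0.0003787358000408858, -0.00042143664904870093), 0.014443972148001194) [-0.01335722 -0.01398295] [0.01477633 0.01306224]
```

View pics/w7.png

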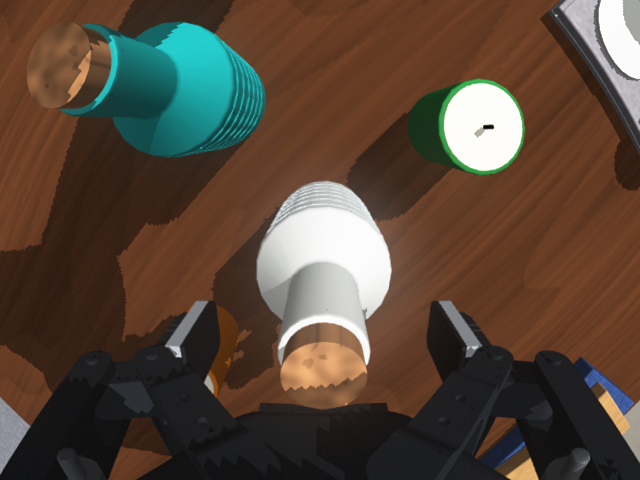

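The neck is centred between the pads at (322,310). I grip firmly and lift.

Emit:
{"method": "send_rows", "body": {
  "deltas": [
    [[0, 0, 0, 0, 0, 0, 0.3], [0, 0, 0, 0, 0, 0, 0], [0, 0, 0, 0, 0, 0, -0.2], [0, 0, 0, 0, 0, 0, -0.4], [0, 0, 0, 0, 0, 0, -1], [0, 0, 0, 0, 0, 0, -1], [0, 0, 0, 0, 0, 0, -1], [0, 0, 0, 0, 0, 0, -1]]
  ],
  "squeeze": 70
}}

```text
time_s: 33.28
position: [0.4417, -0.2321, 0.1672]
tool_rot: [[-0.708, 0.707, 0.001], [0.707, 0.708, -0.0], [-0.001, 0.0, -1.0]]
ft_force: [1.6, 1.0, 5.5]
grip_width: 0.0307
gripper_force: 69.7
```

Emit:
{"method": "send_rows", "body": {
  "deltas": [
    [[0, 0, -0.005, 0, 0, 0, -1], [0, 0, -0.01, 0, 0, 0, -1], [0, 0, -0.02, 0, 0, 0, -1], [0, 0, -0.03, 0, 0, 0, -1], [0, 0, -0.03, 0, 0, 0, -1], [0, 0, -0.03, 0, 0, 0, -1], [0, 0, -0.02, 0, 0, 0, -1], [0, 0, -0.005, 0, 0, 0, -1], [0, 0, 0, 0, 0, 0, -1]]
  ]
}}

```text
time_s: 34.4
position: [0.4413, -0.2319, 0.3162]
tool_rot: [[-0.708, 0.707, -0.001], [0.707, 0.708, 0.001], [0.001, -0.0, -1.0]]
ft_force: [0.0, 0.3, -6.5]
grip_width: 0.0306
gripper_force: 70.0
```

Emit:
{"method": "send_rows", "body": {
  "deltas": [
    [[0.008, 0.012, 0, 0, 0, 0, -1], [0.018, 0.0265, 0, 0, 0, 0, -1], [0.022, 0.0327, 0, 0, 0, 0, -1], [0.025, 0.037, 0, 0, 0, 0, -1], [0.025, 0.037, 0, 0, 0, 0, -1], [0.025, 0.037, 0, 0, 0, 0, -1], [0.025, 0.037, 0, 0, 0, 0, -1], [0.022, 0.0327, 0, 0, 0, 0, -1], [0.018, 0.0265, 0, 0, 0, 0, -1], [0.0085, 0.013, 0, 0, 0, 0, -1], [0.002, 0.002, 0, 0, 0, 0, -1], [0, 0, 0, 0, 0, 0, -1]]
  ]
}}

```text
time_s: 35.9
position: [0.5083, 0.1153, 0.3166]
tool_rot: [[-0.707, 0.707, -0.001], [0.707, 0.707, -0.0], [0.0, -0.001, -1.0]]
ft_force: [0.3, -0.3, -5.8]
grip_width: 0.0307
gripper_force: 70.5
```

Emit:
{"method": "send_rows", "body": {
  "deltas": [
    [[0, 0, 0.02, 0, 0, 0, -1], [0, 0, 0.03, 0, 0, 0, -1], [0, 0, 0.03, 0, 0, 0, -1], [0, 0, 0.02, 0, 0, 0, -1], [0, 0, 0.01, 0, 0, 0, -1], [0, 0, 0, 0, 0, 0, -1], [0, 0, 0, 0, 0, 0, -1]]
  ]
}}

```text
time_s: 36.78
position: [0.5089, 0.1156, 0.2078]
tool_rot: [[-0.707, 0.707, 0.002], [0.707, 0.707, -0.0], [-0.001, 0.001, -1.0]]
ft_force: [-0.1, 0.1, -6.5]
grip_width: 0.0309
gripper_force: 70.5
```

```bash
python3 - <<'E'
from h import *
d=cap('wrist','w8.png');s=d['s'];W=wcloud(d);L=(W-s['position'])@s['tool_rot']
print(s['position'])
h=cv2.cvtColor(d['image'],cv2.COLOR_RGB2HSV).astype(int);wh=(h[...,1]<50)&(h[...,2]>110)
# body side facing camera: radius per depth slice near tool y=0
for z in (.03,.06,.08,.09,.1,.11,.12,.13,.14,.15):
    m=wh&(abs(L[...,2]-z)<.004)&(np.hypot(L[...,0],L[...,1])<.045);p=L[m]
    if len(p)>20:
        t=p[np.argmax(p[:,0])];print(z,len(p),np.round(t,4),'y',np.round([p[:,1].min(),p[:,1].max()],4))
E
```

```text
[0.50887436 0.11556984 0.20777361]
0.03 436 [0.0166 0.0009 0.0288] y [-0.0162  0.0147]
0.06 2592 [0.0363 0.0011 0.0611] y [-0.0355  0.0349]
0.08 192 [0.0366 0.0013 0.0818] y [-0.026  0.023]
0.09 105 [ 0.0369 -0.0003  0.0862] y [-0.0293  0.0305]
0.1 260 [0.0369 0.0014 0.1   ] y [-0.03    0.0311]
0.11 122 [ 0.0367 -0.0022  0.1135] y [-0.0292  0.0244]
0.12 55 [ 0.0363 -0.0041  0.116 ] y [-0.0294  0.0267]
0.13 196 [0.037  0.0017 0.1291] y [-0.0305  0.0312]
0.14 83 [0.0366 0.0018 0.1424] y [-0.025   0.0214]
0.15 51 [0.0368 0.0025 0.1461] y [-0.0293  0.0272]
```

View pics/w8.png

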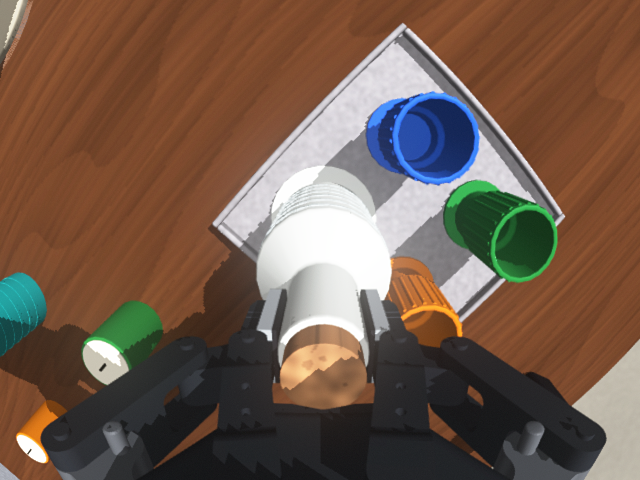

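The carafe hangs upright above the white coaster, clear of the tumblers. I lower it.

Emit:
{"method": "send_rows", "body": {
  "deltas": [
    [[0, 0, 0.01, 0, 0, 0, -1], [0, 0, 0.01, 0, 0, 0, -1], [0, 0, 0.004, 0, 0, 0, -1], [0, 0, 0.001, 0, 0, 0, -1], [0, 0, 0, 0, 0, 0, -1]]
  ]
}}

```text
time_s: 37.45
position: [0.5085, 0.1158, 0.182]
tool_rot: [[-0.708, 0.707, 0.0], [0.707, 0.708, -0.0], [-0.0, 0.0, -1.0]]
ft_force: [-0.2, 0.7, -6.6]
grip_width: 0.0305
gripper_force: 70.5
```

Emit:
{"method": "send_rows", "body": {
  "deltas": [
    [[0, 0, 0.001, 0, 0, 0, -1], [0, 0, 0, 0, 0, 0, -1]]
  ]
}}

```text
time_s: 37.7
position: [0.5084, 0.1158, 0.1809]
tool_rot: [[-0.708, 0.707, 0.0], [0.707, 0.708, -0.0], [-0.0, 0.0, -1.0]]
ft_force: [0.2, -0.4, -7.0]
grip_width: 0.0308
gripper_force: 70.5
```

Emit:
{"method": "send_rows", "body": {
  "deltas": [
    [[0, 0, 0.001, 0, 0, 0, -1], [0, 0, 0, 0, 0, 0, -1]]
  ]
}}

```text
time_s: 37.95
position: [0.5084, 0.1158, 0.1798]
tool_rot: [[-0.708, 0.707, -0.0], [0.707, 0.708, 0.0], [0.0, -0.0, -1.0]]
ft_force: [-0.1, -0.4, -7.2]
grip_width: 0.0307
gripper_force: 70.5
```

Emit:
{"method": "send_rows", "body": {
  "deltas": [
    [[0, 0, 0.001, 0, 0, 0, -1], [0, 0, 0, 0, 0, 0, -1]]
  ]
}}

```text
time_s: 38.2
position: [0.5084, 0.1158, 0.1787]
tool_rot: [[-0.707, 0.707, -0.0], [0.707, 0.707, -0.0], [0.0, -0.0, -1.0]]
ft_force: [-0.4, 0.1, -6.0]
grip_width: 0.0304
gripper_force: 70.5
```

Emit:
{"method": "send_rows", "body": {
  "deltas": [
    [[0, 0, 0.001, 0, 0, 0, -1], [0, 0, 0, 0, 0, 0, -1]]
  ]
}}

```text
time_s: 38.45
position: [0.5086, 0.1158, 0.1783]
tool_rot: [[-0.708, 0.707, 0.001], [0.707, 0.708, -0.0], [-0.001, 0.001, -1.0]]
ft_force: [-0.6, 0.4, -0.8]
grip_width: 0.0309
gripper_force: 71.0
```

Emit:
{"method": "send_rows", "body": {
  "deltas": [
    [[0, 0, 0.0005, 0, 0, 0, -1], [0, 0, 0, 0, 0, 0, -0.1], [0, 0, 0, 0, 0, 0, 0.3], [0, 0, 0, 0, 0, 0, 0.8], [0, 0, 0, 0, 0, 0, 0.8], [0, 0, 0, 0, 0, 0, 0.8], [0, 0, -0.02, 0, 0, 0, 0.8], [0, 0, -0.03, 0, 0, 0, 0.8], [0, 0, -0.03, 0, 0, 0, 0.8], [0, 0, -0.04, 0, 0, 0, 0.8], [-0.03, 0, -0.03, 0, 0, 0, 0.8], [0, 0, 0, 0, 0, 0, 0.8]]
  ]
}}

```text
time_s: 39.95
position: [0.5309, 0.0937, 0.3289]
tool_rot: [[-0.706, 0.708, 0.004], [0.708, 0.707, -0.0], [-0.003, 0.003, -1.0]]
ft_force: [-0.2, 0.0, -1.1]
grip_width: 0.0773
gripper_force: 0.0
```

```bash
python3 chk.py; python3 - <<'E'
from h import *
d=cap('wrist');W=wcloud(d);m=(abs(W[...,2]-.203)<.004)&(np.hypot(W[...,0]-.509,W[...,1]-.116)<.03);p=np.float32(W[m][:,:2]);print('cork',len(p),cv2.minEnclosingCircle(p))
cap('scene','s9.png')
E
```

```text
39.95 [0.5308742  0.09368315 0.32885501]
b tumbler ((0.5077559947967529, 0.21575289964675903), 0.03022688254714012) 0.1005885035777132
g tumbler ((0.6068943738937378, 0.2178729921579361), 0.030346734449267387) 0.10023675381819552
a tumbler ((0.609082043170929, 0.11912854015827179), 0.029967010021209717) 0.10021284808088265
cork 1278 ((0.5085372924804688, 0.11626894772052765), 0.013801014050841331)
```

View pics/s9.png

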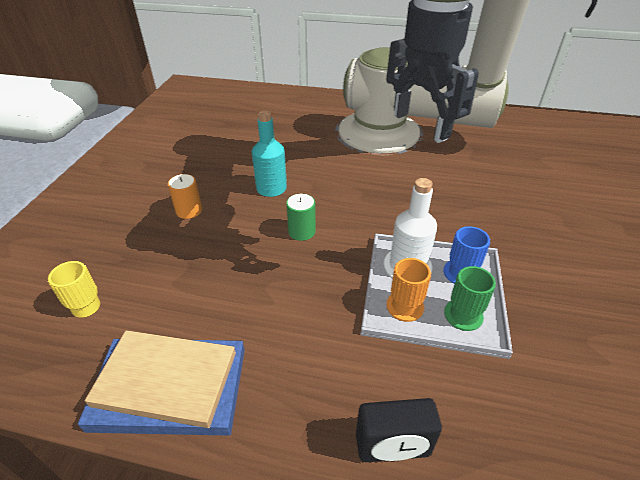

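The scene shows carafe (413,235), amber (409,290), green (472,298) and blue (468,255) upright on their own coasters, and the candles (185,196) and (301,216) where they were. I hand in.

```bash
python3 -c "
from rig import env;print(env.close_job())"
```

```text
the job is handed in; nothing more can be done
None
```

The job is handed in: the amber, green and blue tumblers, then the white carafe, stand upright within about 2 mm of their coasters' centres, the candle glasses weren't moved, and it took about 40 s of the 136 s allowed.

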